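# Stack the parts tray on its mate

### The job

Take the cold chisel off the grey parts tray and lay it flat on the black rubber mat. Then pick up the blue parts tray with its bolts and stack it squarely on the grey one, lowered gently, not dropped, so that all four corner pins go fully home in the sockets. Keep the parts in both trays, leave the grey tray where it stands, and leave the bottle, tin and tape measure alone.

Things in the scene. Friction and masses are not known exactly. Their poses are not given: they have to be found in the camera images.
- lower_tray: grey tray, 140 x 190 mm (its x, y), 72 mm high, loose, 0.6 to 1.3 kg, stays put. Corner posts 24 mm square, centres at x +-58, y +-83 mm, rise from 12 to 72 mm; a square socket 13 mm wide, 14 mm deep in each top. Floor at 16 mm, walls to 40 mm, bar over the middle to 66 mm. Origin: centre, at bench height; z up. When stacked, the blue tray's origin is 60 mm above this one.
- upper_tray: blue tray of the same shape, loose, 0.35 to 0.6 kg, two bolts inside; standing on the bench on four round pins 9 mm thick, 12 mm long, tips tapered, one under each post (x +-58, y +-83 mm). Fits either way round (half turn). Origin: centre, at the height of the pin tips; z up.
- upper_grip (a point): middle of the blue tray's fixed black grip bar, 57 mm above the tray's origin; the bar is 14 mm thick (tray x), 70 mm long (tray y), 18 mm high, its top 66 mm above the origin. Axes as the tray's.
- chisel: dark steel cold chisel 150 mm long (its y), 14 mm wide (its x), 15 mm thick; it lies across the tops of the two posts at the -y end of the grey tray, over their sockets, nothing under its middle. Origin: middle of its underside, z up.
- mat: flat black rubber mat fixed on the bench to the right, 230 x 110 x 8 mm (its x, y, z), top 8 mm above the bench. Origin: middle of its underside. The chisel counts as on it when its middle is over the mat and it lies flat, on any of its sides.
- bolt_a: steel hex bolt 49 mm long, loose in one side of the blue tray; origin near its middle, at its underside.
- bolt_b: steel hex bolt 59 mm long, loose in the other side of the blue tray; origin near its middle, at its underside.
- tube: square steel tube offcut 25 x 70 x 25 mm lying in the grey tray; origin at its underside.
- bottle: clear bottle with a yellow cap, 66 mm wide, 164 mm high, behind the trays; origin at its foot. Bystander.
- tin: round tin with blue rim and yellow lid, 65 mm wide, 32 mm high, behind the trays; origin at its foot. Bystander.
- tape: yellow tape measure 74 x 36 x 60 mm, behind the trays; origin at its foot. Bystander.

How it is judged:
By the outcome, as a careful person would: the job done as asked, in the order asked, and still so for the second after the job is handed in, with the robot touching nothing.
It also fails if it takes over 61 s, if anything falls off the work surface, if the arm or the gripper's body presses on something with over 40 N, if the wrist force passes 120 N, or if a joint passes its speed limit or range.

### The arm

A 6-joint arm with a two-finger parallel gripper is mounted at the origin on a cart in front of the work surface, level with it; the furniture and walls round the work are solid. World frame = base frame: x ahead of the robot, y to its left, z up, the work surface at z = 0. Lengths are in m, angles in degrees, forces in N, time in s.
With the tool pointing down it reaches from about 0.4 to 0.825 m from the base axis. Payload 7 kg.
Tool frame: the origin (TCP) lies at the very end of the fingers, on their centre line; the grasp point (between the pads) lies 19 mm behind it; z points along the fingers, y is the line along which they close (so a half turn about z gives the same grasp; the last joint's range is limited). The gripper opens to 88 mm and grips with 3 to 60 N. Pads are 19 mm wide; open, the fingers measure 130 mm over their backs; the gripper's body (78 mm by 193 mm) begins 47 mm behind the grasp point.
Start: joints at [89.903, 20.546, 0.682, 0, -70.136, -16.507], TCP at [0.193, 0.647, 0.206] pointing down, gripper open.
Joint ranges: [-176.03, 176.03], [-82.01, 121.73], [-58.28, 71.71], [-173.87, 95.51], [-174.79, -0.11], [-173.66, 173.66]. Speed limits (degrees/s): [136.94, 136.94, 172.46, 180, 180, 180].

### API

Orientations are given as [roll, pitch, yaw] about the fixed x, y, z axes, in that order (R = Rz(yaw) Ry(pitch) Rx(roll)).
In Python, from plant import get_obs, snapshot, camera_params, close_job, boxes_of, cut_out, landmark_of gives the robot as it stands.
- The arm moves only by the shell command python3 -m inch 'ROWS' [OPENING]. ROWS is text: rows parted by semicolons, each of 6 numbers parted by spaces: the shift along the tool's x, y, z in units of 30 cm (1.0 is 30 cm), then the turn, a rotation vector about the tool's x, y, z in units of pi rad (1.0 is pi rad). A call has 1 to 10 rows; each row is the pose to reach, as a shift and turn from the pose commanded when the call began, along the tool's axes at that moment, turning the shorter way round; what a row does not reach only later rows make up. A row lasts 1/12 s, in which the tool goes at most 41.7 mm and 7.16 degrees, less where a joint would pass 70% of its speed; a pose out of reach is approached as far as the arm can. A call with a number of a shift or a turn outside -1 to 1 is refused whole. A call with a gripper value outside its range is refused whole. OPENING is the closure, from -1 (fully open) to 1 (shut), set as the call begins (- or left out, the last holds). The fingers move at their own pace and stop on an object; the grip force is fixed at half the most. Time passes only in rows, so rows that repeat a pose let the fingers close. It gives the time, the measured TCP pose, the force, the opening and the grip force at its end, in the units of the state.
- get_obs(): the state, without advancing time (a new reading comes with each control period).
- snapshot(name): name is "scene" or "top" or "wrist"; returns the picture (384x512x3 uint8, red, green, blue); there is no depth.
- camera_params(name): a dict with "mtx" (3x3 intrinsics, pixels), "k1" (the pictures are not rectified: a ray, as slopes to the right and down, at radius r is drawn at 1 + k1 r^2 times it, then the intrinsics apply), "rvec" (rotation vector, rad) and "tvec" (3), from world to camera coordinates, as OpenCV has them. Camera axes: x right, y down, z forward; pixel columns grow to the right and rows downward; lengths in m; the calibration is good to about 2 mm. A picture is of the moment at which its call begins: read the wrist's pose just before it. camera_params takes no time and is no camera call; for the wrist camera it gives the pose at the moment of the call.
- close_job(): hands the job in; it is judged then, once.
Trained networks look in the newest picture that a camera, given by its name, has taken for a name from the list of things; names that differ only in an ending like _2 or _b are one class to them, and where a whole thing is asked for, a point or a joint stands for the part that bears it (a point fixed in the world has none). Each returns a list of dicts, best first, with "p" (0 to 1); they miss things now and then, are a little off and sometimes report something else, mostly with a low value. They report only what shows in the picture. A call takes as long as a camera call.
- boxes_of(camera, thing): "rect" ([left, top, width, height] in pixels, round what is visible of it).
- cut_out(camera, thing): "pixels" (384x512 bool, what is visible of it) and "rect" ([left, top, width, height] in pixels, round what is visible of it).
- landmark_of(camera, thing): "uv" ([column, row] in pixels: a listed point, or the origin of a listed thing).
The state is a dict: "clock": time; "joint_pos": joint angles; "qvel": joint speeds; "tau": joint torques, N m; "tool_pos": TCP position; "orientation": TCP orientation; "force": force on the tool from outside, world axes, zero at the start; "moment": the same for the moment, N m; "opening": finger opening in m; "gripper_force": force on a finger pad.
Only numpy, scipy, OpenCV 4.12 (cv2) and the standard library are available. Lean on these libraries where they do the work, as an engineer would, in place of code of your own. Each camera call takes 0.05 s, during which the arm holds its last target. There are 200 camera calls.

## Working session

There is one attempt and no reset: what is moved stays moved. The work goes in short steps, Python scripts to look and compute and a shell command to move; the robot and the scene stay as the last step left them, time stands still between calls to the robot, and variables do not carry over. Pictures are saved under pics/ and viewed, at most 10 in all, crops included, and the job is handed in when it is done.

```bash
mkdir -p pics; ls
cat > h.py <<'E'
import numpy as np, cv2
from plant import *
from scipy.spatial.transform import Rotation as R
def ray(cam,uv):
    c=camera_params(cam);K=np.array(c["mtx"]);k1=float(np.ravel(c["k1"])[0])
    p=cv2.undistortPoints(np.array(uv,float).reshape(-1,1,2),K,np.array([k1,0,0,0.]))[:,0]
    Rm=cv2.Rodrigues(np.array(c["rvec"],float))[0];t=np.array(c["tvec"],float).ravel()
    d=np.c_[p,np.ones(len(p))]@Rm
    return -Rm.T@t,d
def at_z(cam,uv,z):
    o,d=ray(cam,uv);return o+d*((z-o[2])/d[:,2])[:,None]
def proj(cam,P):
    c=camera_params(cam);k1=float(np.ravel(c["k1"])[0])
    return cv2.projectPoints(np.array(P,float).reshape(-1,1,3),np.array(c["rvec"],float),np.array(c["tvec"],float),np.array(c["mtx"]),np.array([k1,0,0,0.]))[0][:,0]
def save(cam,name,im=None):
    im=snapshot(cam) if im is None else im
    cv2.imwrite(f"pics/{name}.png",cv2.cvtColor(im,cv2.COLOR_RGB2BGR));return im
E
python3 - <<'E'
from h import *
np.set_printoptions(precision=4,suppress=True)
a=save("scene","s0");b=save("top","t0")
z={"lower_tray":0,"upper_tray":0,"upper_grip":.057,"chisel":.072,"mat":0,"bolt_a":.016+.012,"tube":.016,"bottle":0,"tin":0,"tape":0}
for cam in("top","scene"):
  for n in z:
    try:
      for l in landmark_of(cam,n)[:2]: print(cam,n,round(l["p"],2),np.array(l["uv"]),at_z(cam,l["uv"],z[n])[0])
    except Exception as e: print(n,e)
o=get_obs();print(o["clock"],o["tool_pos"],o["orientation"],o["opening"])
cv2.imwrite("pics/both.png",cv2.cvtColor(cv2.resize(np.vstack([a,b]),None,fx=.78,fy=.78),cv2.COLOR_RGB2BGR))
E
```

```text
pics
top lower_tray 0.82 [288.3 227.4] [ 0.5043 -0.1398  0.    ]
top upper_tray 0.57 [171.2 220.1] [0.5244 0.1679 0.    ]
top upper_grip 0.69 [161.5 218.7] [0.5247 0.1768 0.057 ]
top chisel 0.92 [322.2 209.5] [ 0.5445 -0.2175  0.072 ]
top mat 0.9 [377.8 211.2] [ 0.5456 -0.3721  0.    ]
top bolt_a 0.5 [168.2 232.9] [0.4903 0.167  0.028 ]
top bolt_a 0.45 [169.7 204.6] [0.5626 0.1655 0.028 ]
top tube 0.61 [281.3 241.9] [ 0.4671 -0.1206  0.016 ]
top bottle 0.83 [170.4 140.1] [0.7417 0.1768 0.    ]
top tin 0.89 [207.2 141.3] [0.7373 0.0761 0.    ]
top tin 0.39 [289.6 226. ] [ 0.5079 -0.1433  0.    ]
top tape 0.77 [235.8 145.2] [ 0.7256 -0.0016  0.    ]
top tape 0.36 [170.8 222.2] [0.5188 0.1688 0.    ]
scene lower_tray 0.79 [296.8 202.8] [ 0.5117 -0.1414  0.    ]
scene upper_tray 0.98 [223.7 287.1] [0.524  0.1804 0.    ]
scene upper_grip 0.61 [221.  271.1] [0.5245 0.1807 0.057 ]
scene upper_grip 0.28 [308.9 206.2] [ 0.4531 -0.0901  0.057 ]
scene chisel 0.76 [303.8 167.8] [ 0.526  -0.2045  0.072 ]
scene mat 0.82 [327.1 157.9] [ 0.5254 -0.3695  0.    ]
scene bolt_a 0.53 [238.2 289. ] [0.4811 0.1835 0.028 ]
scene bolt_a 0.49 [211.1 274.1] [0.5539 0.1817 0.028 ]
scene tube 0.62 [305.7 206.9] [ 0.4766 -0.1235  0.016 ]
scene bottle 0.88 [153.3 249.5] [0.7354 0.1795 0.    ]
scene bottle 0.31 [228.1 285.6] [0.518  0.1723 0.    ]
scene tin 0.82 [177.4 220.4] [0.75   0.0736 0.    ]
scene tape 0.74 [203.8 210. ] [0.7142 0.0077 0.    ]
1.1 [0.1929 0.6468 0.2057] [179.9998   0.0012 -16.605 ] 0.08755767620225233
```

View pics/t0.png

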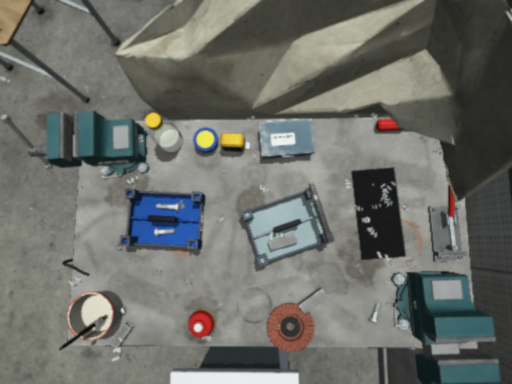

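View pics/s0.png

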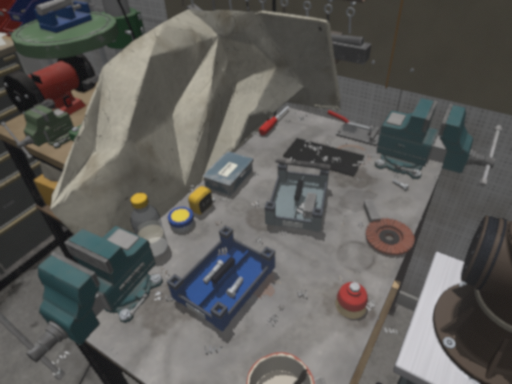

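The top view shows the blue tray at about (163,221), the grey tray at about (285,227) with the chisel on its right end at about (318,215), and the mat at about (378,213). Bystanders stand behind, at rows 135–145. The scene view agrees. Next I'll get yaws from the masks and work out the first move.

```bash
cat >> h.py <<'E'
np.set_printoptions(precision=4,suppress=True)
def mask_rect(cam,n,z):
    """minAreaRect of the mask mapped to the plane z: centre, size, yaw of its long side"""
    m=cut_out(cam,n)
    if not m: return None
    c=max(cv2.findContours(m[0]["pixels"].astype(np.uint8),0,cv2.CHAIN_APPROX_NONE)[0],key=cv2.contourArea)
    w=at_z(cam,c[:,0],z)[:,:2]
    (x,y),(a,b),ang=cv2.minAreaRect((w*1000).astype(np.float32))
    if a<b: a,b,ang=b,a,ang+90
    return m[0]["p"],x/1000,y/1000,a,b,(ang+90)%180-90
def rows(p,yaw=None,cmd=None):
    """shift/turn in inch units from the present tool pose to p, tool down with the yaw given"""
    o=get_obs();A=R.from_euler("xyz",o["orientation"],degrees=True)
    s=A.inv().apply(np.array(p)-o["tool_pos"])/.3
    B=R.from_euler("xyz",[180,0,o["orientation"][2] if yaw is None else yaw],degrees=True)
    print("rows",s,(A.inv()*B).as_rotvec()/np.pi,"dist mm",np.linalg.norm(s)*300)
E
python3 - <<'E'
from h import *
snapshot("top")
for n,z in(("chisel",.087),("mat",.008),("upper_tray",.072),("lower_tray",.072)): print(n,mask_rect("top",n,z))
snapshot("scene")
for n,z in(("chisel",.08),("mat",.008)): print(n,mask_rect("scene",n,z))
rows([.48,.35,.30],-16.6)
print(get_obs()["joint_pos"])
E
```

```text
chisel (0.68, 0.536602294921875, -0.21081753540039064, 147.94935607910156, 14.914774894714355, 16.967985153198242)
mat (0.6, 0.541591552734375, -0.3703331298828125, 229.9407196044922, 111.1021728515625, 4.266574382781982)
upper_tray (0.67, 0.52395849609375, 0.1702684326171875, 202.10769653320312, 139.1011962890625, 87.00357818603516)
lower_tray (0.92, 0.5041807556152343, -0.1267546157836914, 175.15892028808594, 140.23414611816406, -71.22538185119629)
chisel (0.63, 0.684208251953125, 0.11748957061767579, 83.5173568725586, 58.0742301940918, -41.26714324951172)
mat (0.6, 0.537129638671875, -0.36307281494140625, 234.46868896484375, 119.32488250732422, 4.109294891357422)
rows [ 1.1999  0.6747 -0.3145] [ 0.  0. -0.] dist mm 423.6137661976716
[ 89.9032  20.5474   0.6828  -0.0008 -70.1354 -16.5074]
```

Run:
```python
from h import *
rows([.43,.41,.30],-80)
```

```text
rows [ 0.983   0.5307 -0.3145] [0.     0.     0.3522] dist mm 348.1618058298542
```

```bash
r='0.983 0.53 -0.315 0 0 0.352'; python3 -m inch '0.983 0.53 -0.315 0 0 0.352;0.983 0.53 -0.315 0 0 0.352;0.983 0.53 -0.315 0 0 0.352;0.983 0.53 -0.315 0 0 0.352;0.983 0.53 -0.315 0 0 0.352;0.983 0.53 -0.315 0 0 0.352;0.983 0.53 -0.315 0 0 0.352;0.983 0.53 -0.315 0 0 0.352;0.983 0.53 -0.315 0 0 0.352;0.983 0.53 -0.315 0 0 0.352' -
python3 - <<'E'
from h import *
print(get_obs()["joint_pos"])
rows([.54,.12,.30],-150)
E
```

```text
clock: 2.33
tool_pos: [0.4326, 0.408, 0.302]
orientation: [-179.9, 0.1, -80.5]
force: [-0.8, 1.2, -0.4]
opening: 0.0876
gripper_force: 0.0
[ 62.1669  10.238   -0.9537   0.0454 -78.662  -52.7101]
rows [ 1.0057 -0.1951  0.0057] [-0.0003  0.0009  0.3859] dist mm 307.32931684057877
```

```bash
python3 -m inch '1 -0.195 0 0 0 0.386;1 -0.195 0 0 0 0.386;1 -0.195 0 0 0 0.386;1 -0.195 0 0 0 0.386;1 -0.195 0 0 0 0.386;1 -0.195 0 0 0 0.386;1 -0.195 0 0 0 0.386;1 -0.195 0 0 0 0.386;1 -0.195 0 0 0 0.386;1 -0.195 0 0 0 0.386' 0.1
python3 - <<'E'
from h import *
print(get_obs()["joint_pos"])
rows([.53,-.16,.30],-163)
E
```

```text
clock: 3.17
tool_pos: [0.5401, 0.124, 0.2999]
orientation: [180.0, -0.0, -149.9]
force: [-0.4, 1.0, -0.0]
opening: 0.04
gripper_force: 0.0
[ 33.1755   6.3843  -5.7973  -0.0115 -77.836  -93.0297]
rows [ 0.5045 -0.8019 -0.0004] [ 0.     -0.0001  0.073 ] dist mm 284.2147353634661
```

```bash
python3 -m inch '0.505 -0.802 0 0 0 0.073;0.505 -0.802 0 0 0 0.073;0.505 -0.802 0 0 0 0.073;0.505 -0.802 0 0 0 0.073;0.505 -0.802 0 0 0 0.073;0.505 -0.802 0 0 0 0.073;0.505 -0.802 0 0 0 0.073;0.505 -0.802 0 0 0 0.073;0.505 -0.802 0 0 0 0.073'
python3 - <<'E'
from h import *
print(get_obs()["joint_pos"],get_obs()["tool_pos"])
save("wrist","w1")
for n,z in(("lower_tray",0),("chisel",.072),("tube",.016),("mat",0)):
  for l in landmark_of("wrist",n)[:2]: print(n,round(l["p"],2),np.array(l["uv"]),at_z("wrist",l["uv"],z)[0])
for n,z in(("chisel",.087),("lower_tray",.072)): print(n,mask_rect("wrist",n,z))
E
```

```text
clock: 3.92
tool_pos: [0.5315, -0.1605, 0.2997]
orientation: [180.0, -0.0, -162.7]
force: [-0.4, 0.5, -0.2]
opening: 0.0398
gripper_force: 0.0
[  3.4      6.5081  -5.6805  -0.0103 -77.8507 -76.0883] [ 0.5315 -0.1605  0.2997]
lower_tray 0.68 [269.4 149.1] [ 0.5059 -0.1322  0.    ]
chisel 0.92 [218.4 157.6] [ 0.5357 -0.2092  0.072 ]
tube 0.91 [280.  133.4] [ 0.4742 -0.1244  0.016 ]
mat 0.96 [136.3 133.7] [ 0.5511 -0.3639  0.    ]
chisel (0.92, 0.5372598876953125, -0.2089070281982422, 149.8513946533203, 17.687904357910156, 15.988612174987793)
lower_tray (0.59, 0.5046634521484376, -0.12339792633056641, 174.7443084716797, 140.15103149414062, -71.24386405944824)
```

View pics/w1.png

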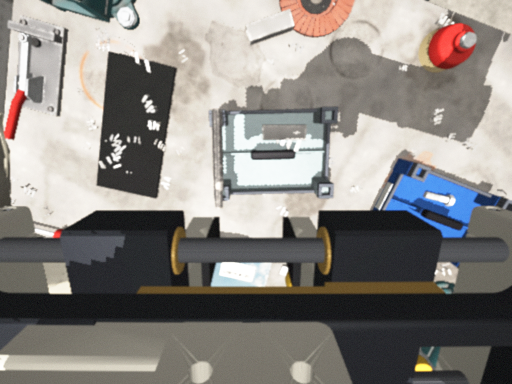

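The wrist view shows the chisel at column ~217, rows 108–207, and the free sockets at (331,114) and (325,187). The cameras agree to about 2 mm on the chisel: (0.537, -0.210), yaw ~17.5°.

Run:
```python
from h import *
rows([.537,-.2098,.13],-162.3)
rows([.537,-.2098,.075],-162.3)
```

```text
rows [ 0.0363 -0.1693  0.5676] [-0.      0.0001 -0.0009] dist mm 178.0223749319854
rows [ 0.0363 -0.1693  0.7509] [-0.      0.0001 -0.0009] dist mm 231.18744116991226
```

```bash
python3 -m inch '0.036 -0.169 0.1 0 0 -0.002;0.036 -0.169 0.25 0 0 -0.002;0.036 -0.169 0.38 0 0 -0.002;0.036 -0.169 0.5 0 0 -0.002;0.036 -0.169 0.6 0 0 -0.002;0.036 -0.169 0.68 0 0 -0.002;0.036 -0.169 0.73 0 0 -0.002;0.036 -0.169 0.75 0 0 -0.002;0.036 -0.169 0.75 0 0 -0.002;0.036 -0.169 0.75 0 0 -0.002'
python3 - <<'E'
from h import *
save("wrist","w2")
E
```

```text
clock: 5.1
tool_pos: [0.5374, -0.2106, 0.0759]
orientation: [-180.0, 0.0, -162.2]
force: [-0.6, -0.5, -0.2]
opening: 0.0395
gripper_force: 0.0
```

View pics/w2.png

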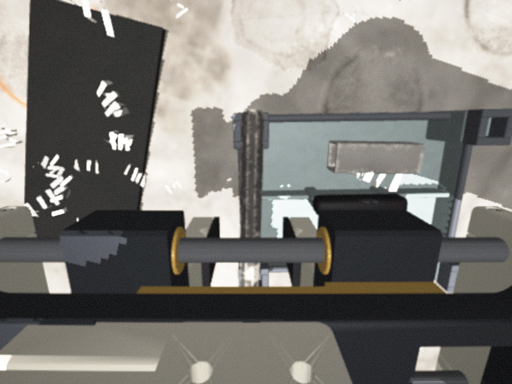

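The chisel (columns 243–264) sits centred between the fingers (190–315). Closing.

```bash
python3 -m inch '0 0 0.004 0 0 0;0 0 0.004 0 0 0;0 0 0.004 0 0 0;0 0 0.004 0 0 0;0 0 0.004 0 0 0;0 0 0.004 0 0 0' 1 && python3 -m inch '0 0 -0.03 0 0 0;0 0 -0.09 0 0 0;0 0 -0.18 0 0 0;0 0 -0.27 0 0 0;0 0 -0.27 0 0 0'
python3 - <<'E'
from h import *
rows([.54,-.369,.14],-175.8)
rows([.54,-.369,.0155],-175.8)
snapshot("wrist");print(mask_rect("wrist","chisel",.16))
E
```

```text
clock: 5.65
tool_pos: [0.5367, -0.2109, 0.0742]
orientation: [-180.0, 0.0, -162.2]
force: [-0.7, 0.6, -0.1]
opening: 0.005
gripper_force: 0.0
clock: 6.07
tool_pos: [0.5398, -0.2118, 0.1613]
orientation: [-179.7, 0.4, -162.2]
force: [1.3, -1.3, 0.9]
opening: 0.0001
gripper_force: 0.0
rows [ 0.1604 -0.4988  0.0723] [-0.0012  0.0025  0.0758] dist mm 158.67763071453302
rows [ 0.1634 -0.4968  0.4873] [-0.0012  0.0025  0.0758] dist mm 214.4550660656594
(0.6, 0.5072398681640625, -0.219421630859375, 86.5265884399414, 10.417075157165527, 17.430776596069336)
```

The grip missed: the fingers shut on nothing. I'll look again.

Run:
```python
from h import *
a=save("wrist","w3");b=snapshot("top");c=snapshot("scene")
print(landmark_of("wrist","chisel")[:1],[ (l["p"],at_z("top",l["uv"],.072)[0]) for l in landmark_of("top","chisel")[:1]],mask_rect("top","chisel",.087))
crop=lambda im,x,y:cv2.resize(im[y:y+128,x:x+170],(512,384))
save("x","x3",cv2.resize(np.vstack([a,crop(c,230,110)]),None,fx=.78,fy=.78))
```

```text
[{'uv': [251.8, 188.2], 'p': 0.57}] [] None
```

View pics/x3.png

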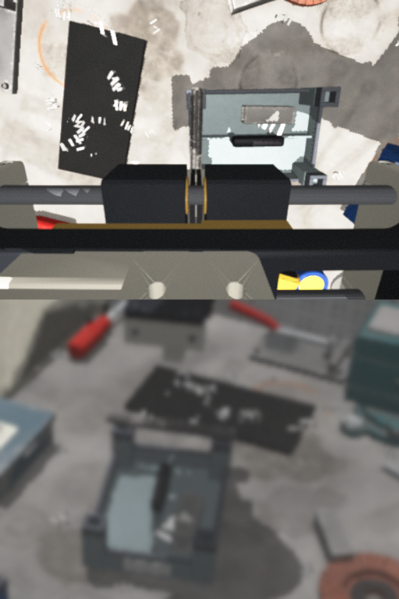

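```bash
python3 -m inch '0 0 -0.2 0 0 0;0 0 -0.3 0 0 0;0 0 -0.4 0 0 0;0 0 -0.4 0 0 0;0 0 -0.4 0 0 0' 0.1
python3 - <<'E'
from h import *
save("wrist","w4")
print([(l["p"],at_z("wrist",l["uv"],.072)[0]) for l in landmark_of("wrist","chisel")[:2]],mask_rect("wrist","chisel",.087))
m=cut_out("wrist","chisel")[0]["pixels"];v=np.where(m.any(1))[0]
for r in v[::12]: 
  c=np.where(m[r])[0];print(r,c.min(),c.max(),end=' | ')
rows([.537,-.2098,.062],-162.3)
E
```

```text
clock: 6.88
tool_pos: [0.5378, -0.211, 0.2772]
orientation: [-179.9, 0.2, -162.2]
force: [0.5, -0.3, -1.2]
opening: 0.0284
gripper_force: 0.0
[(0.76, array([ 0.5293, -0.2125,  0.072 ]))] (0.58, 0.533288330078125, -0.21158702087402342, 146.05531311035156, 14.465124130249023, 16.606712341308594)
114 249 256 | 126 247 256 | 138 246 255 | 150 246 256 | 162 246 256 | 174 246 255 | 186 246 255 | 198 247 254 | 210 246 254 | rows [-0.0062  0.0007  0.7043] [ 0.0004 -0.0008  0.0004] dist mm 211.28436205773258
```

View pics/w4.png

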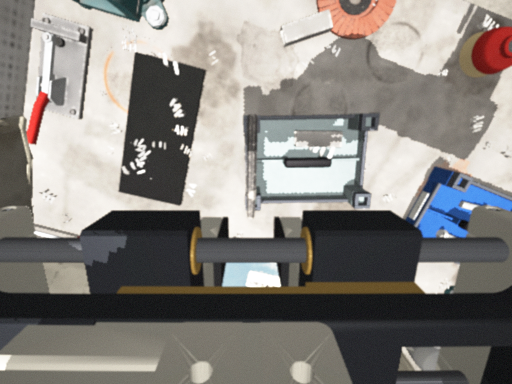

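The chisel is still lying across the posts, at column ~251, rows 114–213. I'll try again lower, with the pads around its middle height.

```bash
python3 -m inch '0.008 0.002 0.13 0 0 0;0.008 0.002 0.26 0 0 0;0.008 0.002 0.39 0 0 0;0.008 0.002 0.5 0 0 0;0.008 0.002 0.6 0 0 0;0.008 0.002 0.66 0 0 0;0.008 0.002 0.7 0 0 0;0.008 0.002 0.713 0 0 0;0.008 0.002 0.713 0 0 0' && python3 -m inch '0 0 0 0 0 0;0 0 0 0 0 0;0 0 0 0 0 0;0 0 0 0 0 0;0 0 0 0 0 0;0 0 0 0 0 0' 1
```

```text
clock: 7.83
tool_pos: [0.5328, -0.2109, 0.0591]
orientation: [179.9, -0.2, -162.2]
force: [0.1, 0.1, 0.6]
opening: 0.0396
gripper_force: 0.0
clock: 8.33
tool_pos: [0.5347, -0.2111, 0.0618]
orientation: [-180.0, 0.1, -162.2]
force: [0.3, -0.8, 2.9]
opening: 0.0142
gripper_force: 30.0
```

Gripped: 14.2 mm opening at 30 N. Lift and carry it to the mat.

```bash
python3 -m inch '0 0 -0.03 0 0 0;0 0 -0.08 0 0 0;0 0 -0.15 0 0 0;0 0 -0.22 0 0 0;0 0 -0.25 0 0 0;0 0 -0.25 0 0 0'
python3 - <<'E'
from h import *
rows([.540,-.369,.10],-175.8)
rows([.540,-.369,.0105],-175.8)
E
```

```text
clock: 8.83
tool_pos: [0.5357, -0.2112, 0.1388]
orientation: [-179.9, 0.2, -162.2]
force: [0.7, -0.2, -1.3]
opening: 0.0135
gripper_force: 30.0
rows [ 0.1476 -0.5049  0.1299] [-0.0005  0.0014  0.0755] dist mm 162.5520001508551
rows [ 0.1488 -0.5043  0.4282] [-0.0005  0.0014  0.0755] dist mm 203.43928767266334
```

```bash
python3 -m inch '0.03 -0.1 0 0 0 0.02;0.075 -0.25 0 0 0 0.04;0.11 -0.38 0 0 0 0.06;0.14 -0.47 0 0 0 0.0755;0.148 -0.505 0.05 0 0 0.0755;0.148 -0.505 0.13 0 0 0.0755;0.148 -0.505 0.2 0 0 0.0755;0.148 -0.505 0.25 0 0 0.0755;0.148 -0.505 0.25 0 0 0.0755'
python3 - <<'E'
from h import *
save("wrist","w5")
rows([.540,-.369,.0105],-175.8)
E
```

```text
clock: 9.58
tool_pos: [0.5348, -0.3672, 0.0556]
orientation: [179.8, -0.4, -175.9]
force: [-0.2, -0.6, -1.6]
opening: 0.014
gripper_force: 30.0
rows [-0.0136 -0.0053  0.158 ] [ 0.0008 -0.0016 -0.0001] dist mm 47.598507176083224
```

View pics/w5.png

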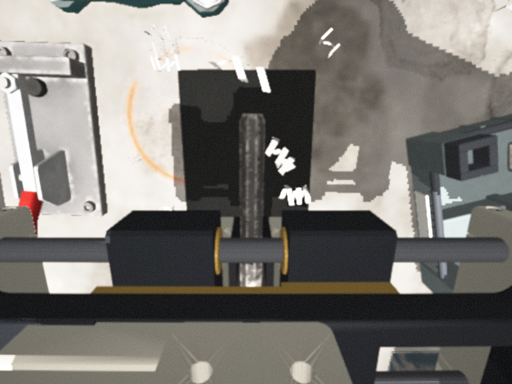

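The chisel hangs level and straight over the mat (columns 240–265, within the mat's 180–315). Lowering.

```bash
python3 -m inch '0 0 0.06 0 0 0;0 0 0.11 0 0 0;0 0 0.15 0 0 0;0 0 0.165 0 0 0;0 0 0.165 0 0 0;0 0 0.165 0 0 0;0 0 0.165 0 0 0'
```

```text
clock: 10.22
tool_pos: [0.5389, -0.3691, 0.0127]
orientation: [-180.0, 0.1, -175.8]
force: [0.3, -0.3, -1.6]
opening: 0.0142
gripper_force: 30.0
```

```bash
python3 -m inch '0 0 0.008 0 0 0;0 0 0.011 0 0 0;0 0 0.011 0 0 0' && python3 -m inch '0 0 0 0 0 0;0 0 0 0 0 0;0 0 0 0 0 0;0 0 0 0 0 0;0 0 0 0 0 0' 0.1 && python3 -m inch '0 0 -0.1 0 0 0;0 0 -0.22 0 0 0;0 0 -0.36 0 0 0;0 0 -0.5 0 0 0;0 0 -0.63 0 0 0;0 0 -0.75 0 0 0;0 0 -0.85 0 0 0;0 0 -0.9 0 0 0;0 0 -0.9 0 0 0'
python3 - <<'E'
from h import *
save("wrist","w6")
print(mask_rect("wrist","chisel",.023),mask_rect("wrist","mat",.008))
for n in("lower_tray",): print(mask_rect("wrist",n,.072))
rows([.47,-.13,.30],-110)
E
```

```text
clock: 10.47
tool_pos: [0.5382, -0.3688, 0.0084]
orientation: [-180.0, 0.0, -175.8]
force: [-0.5, -0.3, -0.0]
opening: 0.0137
gripper_force: 30.0
clock: 10.88
tool_pos: [0.5383, -0.3689, 0.0084]
orientation: [-180.0, 0.0, -175.8]
force: [-0.1, 1.0, -0.5]
opening: 0.0381
gripper_force: 0.0
clock: 11.63
tool_pos: [0.5396, -0.3699, 0.2836]
orientation: [-179.8, 0.4, -175.8]
force: [0.5, -0.3, 0.4]
opening: 0.0395
gripper_force: 0.0
(0.83, 0.5368824462890625, -0.36710662841796876, 143.3475799560547, 13.338579177856445, 4.0035786628723145) (0.62, 0.5380157470703125, -0.3686092529296875, 227.35354614257812, 110.06680297851562, 4.359634876251221)
(0.72, 0.5020813598632813, -0.14283297729492186, 202.77145385742188, 141.9769744873047, -72.12898635864258)
rows [ 0.1671  0.8093 -0.0756] [ 0.0006 -0.0002 -0.3657] dist mm 248.9351738737826
```

The chisel lies flat on the mat, at its centre. Next I'll take a close wrist look at the grey tray's sockets.

```bash
cat >> h.py <<'E'
def cam_to_see(P,uv,z,yaw):
    """TCP (x,y) at height z, yaw, tool down, that puts world point P at pixel uv of the wrist camera"""
    o=get_obs();A=R.from_euler("xyz",o["orientation"],degrees=True)
    c,d=ray("wrist",uv);B=R.from_euler("xyz",[180,0,yaw],degrees=True)
    cl=A.inv().apply(c-o["tool_pos"]);dl=B.apply(A.inv().apply(d[0]))
    c2=B.apply(cl)+[0,0,z]
    s=(P[2]-c2[2])/dl[2];q=c2+s*dl
    return np.array(P)[:2]-q[:2],s
E
python3 - <<'E'
from h import *
c=camera_params("wrist");print(np.array(c["mtx"])[0,0],c["k1"])
for z in(.16,.2,.25):
  t,s=cam_to_see([.507,-.133,.072],[[256,105]],z,-162.0);print(z,t,s,190/1000/s*np.array(c["mtx"])[0,0]);
  rows([*t,z],-162)
E
```

```text
267.2538057627704 -0.010774686756974359
0.16 [ 0.5864 -0.1122] 0.2550695822274184 199.07596449369194
rows [-0.225   0.8397  0.3906] [ 0.0004 -0.0004 -0.0768] dist mm 285.91989038800955
0.2 [ 0.5884 -0.1123] 0.2932397169831572 173.16284307368542
rows [-0.2314  0.839   0.2572] [ 0.0004 -0.0004 -0.0768] dist mm 272.2703921536911
0.25 [ 0.591  -0.1124] 0.34095238542783085 148.93054064194123
rows [-0.2395  0.8381  0.0905] [ 0.0004 -0.0004 -0.0768] dist mm 262.9045942608008
```

```bash
python3 -m inch '-0.231 0.839 0.257 0 0 -0.077;-0.231 0.839 0.257 0 0 -0.077;-0.231 0.839 0.257 0 0 -0.077;-0.231 0.839 0.257 0 0 -0.077;-0.231 0.839 0.257 0 0 -0.077;-0.231 0.839 0.257 0 0 -0.077;-0.231 0.839 0.257 0 0 -0.077;-0.231 0.839 0.257 0 0 -0.077;-0.231 0.839 0.257 0 0 -0.077;-0.231 0.839 0.257 0 0 -0.077' && python3 -m inch '0 0 0 0 0 0;0 0 0 0 0 0'
python3 - <<'E'
from h import *
a=save("wrist","w7")
print(mask_rect("wrist","lower_tray",.072),[at_z("wrist",l["uv"],0)[0] for l in landmark_of("wrist","lower_tray")[:1]])
b=snapshot("top");print(mask_rect("top","upper_tray",.072))
s=a[:230,90:420];save("x","x7",cv2.resize(s,None,fx=2.4,fy=2.4,interpolation=cv2.INTER_CUBIC))
E
```

```text
clock: 12.67
tool_pos: [0.5886, -0.1129, 0.2004]
orientation: [180.0, -0.1, -161.9]
force: [-0.3, 0.3, 1.5]
opening: 0.0399
gripper_force: 0.0
clock: 12.83
tool_pos: [0.5887, -0.1138, 0.2012]
orientation: [-180.0, -0.0, -162.0]
force: [0.5, 0.1, 0.6]
opening: 0.0393
gripper_force: 0.0
(0.58, 0.507056396484375, -0.13250393676757813, 189.51043701171875, 138.27825927734375, -71.33598899841309) [array([ 0.5065, -0.1346,  0.    ])]
(0.63, 0.5226078491210937, 0.13594635009765624, 138.57688903808594, 133.64151000976562, -3.0678024291992188)
```

View pics/x7.png

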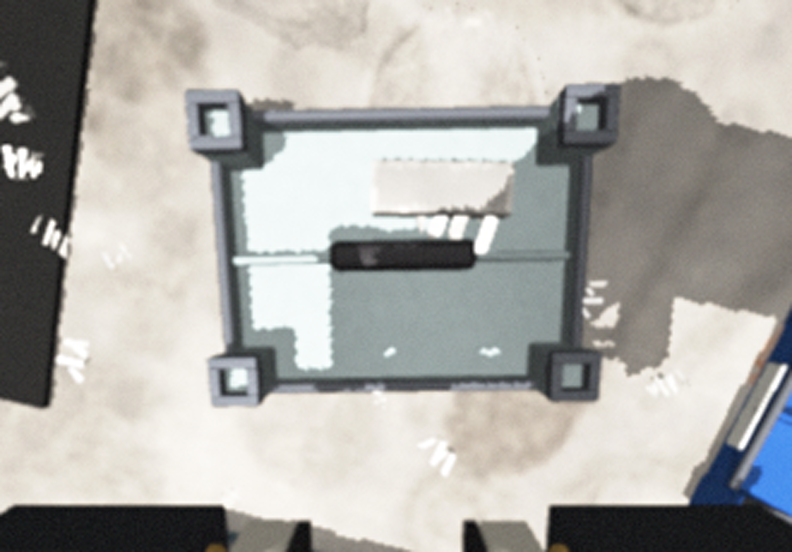

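The crop shows all four sockets of the grey tray clear, at crop pixels (214,121), (591,115), (235,380) and (573,375). I'll fit the tray pose to these and refine it on the post-top edges.

```bash
cat >> h.py <<'E'
from scipy.optimize import least_squares, minimize
PC=np.array([[-58,-83],[-58,83],[58,-83],[58,83]])/1000
def sq(h,n=25):
    t=np.linspace(-h,h,n);f=np.full(n,h)
    return np.vstack([np.c_[t,f],np.c_[t,-f],np.c_[f,t],np.c_[-f,t]])
def place(q,L,z=.072):
    c,s=np.cos(q[2]),np.sin(q[2]);w=L@np.array([[c,s],[-s,c]])+q[:2]
    return np.c_[w,np.full(len(w),z)]
def fit_clicks(cam,uv,q0,z=.072):
    """tray pose (x,y,yaw rad) from 4 socket centres, in any order; residuals in mm"""
    w=at_z(cam,uv,z)[:,:2]
    p=place(q0,PC)[:,:2];idx=[np.argmin(np.hypot(*(p-a).T)) for a in w]
    f=lambda q:(place(q,PC[idx])[:,:2]-w).ravel()*1000
    r=least_squares(f,q0);return r.x,r.fun,idx
def fit_edges(cam,im,q0,posts=range(4),z=.072,hs=(.0065,.012)):
    g=cv2.GaussianBlur(cv2.cvtColor(im,cv2.COLOR_RGB2GRAY).astype(np.float32),(0,0),.7)
    gx,gy=cv2.Sobel(g,5,1,0),cv2.Sobel(g,5,0,1);m=np.minimum(np.hypot(gx,gy),150)
    q=np.array(q0,float)
    L=np.vstack([PC[i]+sq(h) for i in posts for h in hs])
    for sg in(2.,1.):
        mb=cv2.GaussianBlur(m,(0,0),sg)
        def f(d):
            uv=proj(cam,place(q0+d*[1e-3,1e-3,1e-2],L,z)).astype(np.float32)
            return -cv2.remap(mb,uv[:,0].copy(),uv[:,1].copy(),cv2.INTER_LINEAR).mean()
        d0=np.zeros(3) if sg==2 else r.x
        r=minimize(f,d0,method="Nelder-Mead",options=dict(initial_simplex=d0+np.vstack([np.zeros(3),2*np.eye(3)])))
    return q0+r.x*[1e-3,1e-3,1e-2],r.fun
def overlay(cam,im,q,z=.072):
    o=im.copy()
    for u in proj(cam,place(q,np.vstack([p+sq(h) for p in PC for h in(.0065,.012)]),z)): cv2.circle(o,tuple(int(round(v)) for v in u),0,(255,0,0),-1)
    return o
E
python3 - <<'E'
from h import *
im=cv2.cvtColor(cv2.imread("pics/w7.png"),cv2.COLOR_BGR2RGB)
uv=np.array([[214,121],[591,115],[235,380],[573,375]])/2.4+[90,0]-.3
q,r,i=fit_clicks("wrist",uv,[.507,-.133,np.radians(18)]);print(q,np.degrees(q[2]),r)
for hs in((.0065,.012),(.0065,),(.012,)):
  e,f=fit_edges("wrist",im,q,hs=hs);print(hs,e,np.degrees(e[2]),f)
  if len(hs)==2: save("x","o7",cv2.resize(overlay("wrist",im,e)[20:190,150:360],None,fx=3.5,fy=3.5,interpolation=0))
E
```

```text
[ 0.5072 -0.132   0.3277] 18.778650639088244 [-0.8048 -0.7984 -0.9783  0.0118  1.2868 -0.9897  0.4963  1.7763]
(0.0065, 0.012) [ 0.5072 -0.132   0.3287] 18.835793759598577 -118.45874786376953
(0.0065,) [ 0.5071 -0.1321  0.33  ] 18.909818050665024 -121.85676574707031
(0.012,) [ 0.5071 -0.1319  0.3283] 18.807609243477746 -115.27954864501953
```

View pics/o7.png

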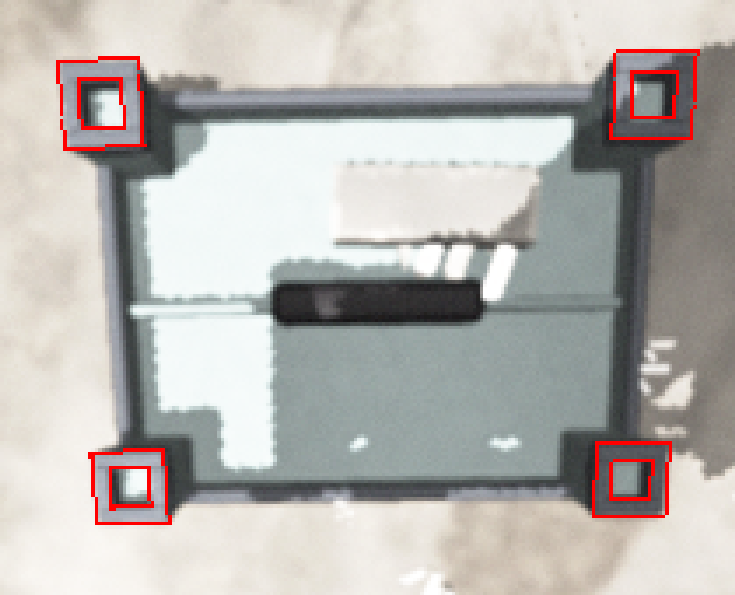

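The overlay matches all four posts to within a pixel, so the grey tray is at (0.5072, -0.1320), yaw 18.83°. Next is the same measurement on the blue tray.

Run:
```python
from h import *
t,s=cam_to_see([.5235,.175,.072],[[256,105]],.2,-93);print(t)
m=(t+get_obs()["tool_pos"][:2])/2
rows([*m,.22],-127);rows([*t,.2],-93)
```

```text
[0.5334 0.2585]
rows [-0.1036  0.6179 -0.0623] [-0.      0.0001 -0.1945] dist mm 188.87487281435529
rows [-0.2071  1.2357  0.0044] [-0.0001  0.0001 -0.3834] dist mm 375.89924752983404
```

```bash
python3 -m inch '-0.104 0.618 -0.06 0 0 -0.194;-0.104 0.618 -0.06 0 0 -0.194;-0.104 0.618 -0.06 0 0 -0.194;-0.104 0.618 -0.06 0 0 -0.194;-0.104 0.618 -0.06 0 0 -0.194;-0.104 0.618 -0.06 0 0 -0.194'
python3 - <<'E'
from h import *
rows([.5334,.2585,.2],-93)
E
```

```text
clock: 13.58
tool_pos: [0.5611, 0.0769, 0.2201]
orientation: [-180.0, 0.1, -126.4]
force: [1.1, 0.1, 0.2]
opening: 0.039
gripper_force: 0.0
rows [-0.4318  0.4339  0.0675] [-0.0004  0.0005 -0.1858] dist mm 184.75084140674542
```

```bash
python3 -m inch '-0.432 0.434 0.067 0 0 -0.186;-0.432 0.434 0.067 0 0 -0.186;-0.432 0.434 0.067 0 0 -0.186;-0.432 0.434 0.067 0 0 -0.186;-0.432 0.434 0.067 0 0 -0.186;-0.432 0.434 0.067 0 0 -0.186;-0.432 0.434 0.067 0 0 -0.186;-0.432 0.434 0.067 0 0 -0.186'
python3 - <<'E'
from h import *
im=save("wrist","w8")
print(mask_rect("wrist","upper_tray",.072),[at_z("wrist",l["uv"],.057)[0] for l in landmark_of("wrist","upper_grip")[:1]])
for x,y,w in((.523,.175,-3),(.524,.178,-2),(.524,.17,-4)):
  for hs in((.0065,.012),(.0065,),(.012,)):
    e,f=fit_edges("wrist",im,np.array([x,y,np.radians(w)]),hs=hs);print(hs,e,np.degrees(e[2]),f)
    if x==.523 and len(hs)==2: save("x","o8",cv2.resize(overlay("wrist",im,e)[0:210,160:360],None,fx=2.8,fy=2.8,interpolation=0))
E
```

```text
clock: 14.25
tool_pos: [0.5354, 0.2545, 0.199]
orientation: [180.0, -0.0, -93.7]
force: [0.4, -0.7, -0.7]
opening: 0.0391
gripper_force: 0.0
(0.56, 0.5259329223632813, 0.1751290283203125, 190.6587677001953, 139.66104125976562, 86.62220764160156) [array([0.5276, 0.1771, 0.057 ])]
(0.0065, 0.012) [ 0.5261  0.1748 -0.0555] -3.181008760649612 -113.6200180053711
(0.0065,) [0.5261 0.1717 0.0094] 0.5387654766361974 -108.9326400756836
(0.012,) [ 0.526   0.1748 -0.0561] -3.211568968353 -116.45790100097656
(0.0065, 0.012) [ 0.526   0.1748 -0.0554] -3.173907756353182 -113.61551666259766
(0.0065,) [0.5261 0.1717 0.0095] 0.544057100831837 -108.93449401855469
(0.012,) [ 0.526   0.1748 -0.0563] -3.2254163598845698 -116.44834899902344
(0.0065, 0.012) [ 0.5261  0.1748 -0.0554] -3.1745596086555987 -113.61203002929688
(0.0065,) [0.5262 0.1716 0.0093] 0.5317405927904211 -108.92890930175781
(0.012,) [ 0.526   0.1748 -0.0562] -3.2185806867839855 -116.45545196533203
```

Run:
```python
from h import *
im=save("wrist","w9")
e,f=fit_edges("wrist",im,np.array([.526,.1748,np.radians(-3.2)]));print(e,np.degrees(e[2]),f,get_obs()["tool_pos"],get_obs()["qvel"])
rows([e[0],e[1],.12],-90+np.degrees(e[2]))
rows([e[0],e[1],.047],-90+np.degrees(e[2]))
```

```text
[ 0.5257  0.1753 -0.0525] -3.006983685782934 -112.42013549804688 [0.5356 0.254  0.1994] [ 0.0311 -0.0075  0.0626  0.0332  0.0332  0.2225]
rows [0.264  0.0162 0.2645] [-0.0001  0.0001 -0.0037] dist mm 112.22612410923509
rows [0.2641 0.0163 0.5078] [-0.0001  0.0001 -0.0037] dist mm 171.79277145207206
```

```bash
python3 - <<'E'
from h import *
q=np.array([.5257,.1753]);s=np.radians(-3.0);M=np.array([[np.cos(s),-np.sin(s)],[np.sin(s),np.cos(s)]])
snapshot("wrist")
for m in cut_out("wrist","bolt_a")[:4]:
  v,u=np.nonzero(m["pixels"]);w=(at_z("wrist",np.c_[u,v],.036)[:,:2]-q)@M*1000
  print(round(m["p"],2),len(w),w.min(0),w.max(0))
E
python3 -m inch '0.264 0.016 0.05 0 0 -0.0037;0.264 0.016 0.1 0 0 -0.0037;0.264 0.016 0.16 0 0 -0.0037;0.264 0.016 0.22 0 0 -0.0037;0.264 0.016 0.265 0 0 -0.0037;0.264 0.016 0.265 0 0 -0.0037' 0.35
```

```text
0.85 459 [-41.693  -23.0665] [-20.1681  24.3258]
0.62 427 [ 23.2797 -29.4921] [41.4567 26.0224]
clock: 15.05
tool_pos: [0.5241, 0.1747, 0.1171]
orientation: [179.8, -0.1, -93.0]
force: [-0.2, 0.2, -0.4]
opening: 0.0286
gripper_force: 0.0
```

```bash
python3 -m inch '0 0 0 0 0 0;0 0 0 0 0 0'
python3 - <<'E'
from h import *
rows([.5257,.1752,.047],-93.1)
E
```

```text
clock: 15.22
tool_pos: [0.5262, 0.1765, 0.1206]
orientation: [-179.9, 0.0, -92.9]
force: [0.2, -0.5, 0.7]
opening: 0.0286
gripper_force: 0.0
rows [0.0045 0.0018 0.2452] [-0.0003  0.0001  0.0012] dist mm 73.5637563058721
```

```bash
python3 -m inch '0.004 0.002 0.06 0 0 0.001;0.004 0.002 0.12 0 0 0.001;0.004 0.002 0.18 0 0 0.001;0.004 0.002 0.22 0 0 0.001;0.004 0.002 0.243 0 0 0.001;0.004 0.002 0.243 0 0 0.001;0.004 0.002 0.243 0 0 0.001' && python3 -m inch '0 0 0 0 0 0;0 0 0 0 0 0;0 0 0 0 0 0;0 0 0 0 0 0;0 0 0 0 0 0;0 0 0 0 0 0' 1
```

```text
clock: 15.8
tool_pos: [0.5255, 0.1756, 0.0474]
orientation: [-180.0, 0.0, -93.0]
force: [-0.5, -0.4, -0.0]
opening: 0.0283
gripper_force: 0.0
clock: 16.3
tool_pos: [0.525, 0.1752, 0.0469]
orientation: [-180.0, 0.0, -93.1]
force: [-0.5, 0.1, -1.2]
opening: 0.001
gripper_force: 0.0
```

The fingers missed the bar too. The contact zone evidently lies close around the grasp point, as it did with the chisel. I'll raise, open, check the tray and go lower.

```bash
python3 -m inch '0 0 -0.03 0 0 0;0 0 -0.08 0 0 0;0 0 -0.14 0 0 0;0 0 -0.14 0 0 0' && python3 -m inch '0 0 0 0 0 0;0 0 0 0 0 0;0 0 0 0 0 0;0 0 0 0 0 0' 0.45
python3 - <<'E'
from h import *
im=save("wrist","w10")
e,f=fit_edges("wrist",im,np.array([.5257,.1753,np.radians(-3.0)]),posts=[0,2]);print(e,np.degrees(e[2]),f)
save("x","o10",overlay("wrist",im,e))
print([(l["p"],l["uv"],at_z("wrist",l["uv"],.057)[0]) for l in landmark_of("wrist","upper_grip")[:1]])
rows([.5257,.1753,.040],-93.0)
E
```

```text
clock: 16.63
tool_pos: [0.5269, 0.1762, 0.0926]
orientation: [-179.7, 0.1, -93.0]
force: [1.2, 1.1, 0.3]
opening: 0.0004
gripper_force: 0.0
clock: 16.97
tool_pos: [0.5245, 0.1749, 0.0881]
orientation: [179.9, -0.0, -93.1]
force: [0.5, 0.5, -0.1]
opening: 0.0206
gripper_force: 0.0
[ 0.5256  0.1753 -0.0531] -3.0411267916371156 -119.32054901123047
[]
rows [-0.0014 -0.0036  0.1605] [ 0.0003 -0.0002 -0.0004] dist mm 48.15790608762884
```

View pics/o10.png

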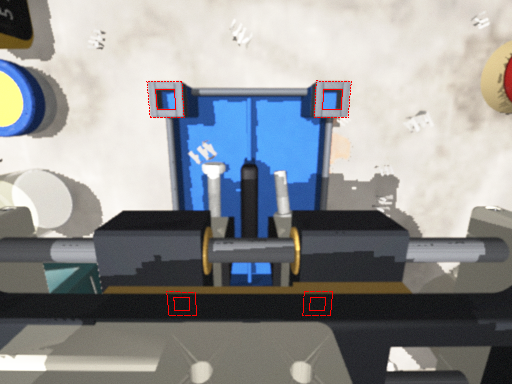

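The tray has not moved (the overlay sits on both visible posts) and the bar at column 250 is centred between the fingers. Going lower, watching the force.

```bash
python3 -m inch '-0.001 -0.002 0.05 0 0 0;-0.001 -0.002 0.1 0 0 0;-0.001 -0.002 0.14 0 0 0;-0.001 -0.002 0.155 0 0 0;-0.001 -0.002 0.163 0 0 0;-0.001 -0.002 0.163 0 0 0;-0.001 -0.002 0.163 0 0 0' && python3 -m inch '0 0 0 0 0 0;0 0 0 0 0 0;0 0 0 0 0 0;0 0 0 0 0 0' 1
```

```text
clock: 17.65
tool_pos: [0.5259, 0.1756, 0.0402]
orientation: [-180.0, 0.0, -93.1]
force: [-0.8, 0.5, 1.0]
opening: 0.024
gripper_force: 0.0
clock: 17.98
tool_pos: [0.5257, 0.1757, 0.0404]
orientation: [-180.0, 0.0, -93.1]
force: [-2.0, 1.3, 3.5]
opening: 0.0136
gripper_force: 30.0
```

Gripped: 13.6 mm at 30 N. Lift gently.

```bash
python3 -m inch '0 0 -0.01 0 0 0;0 0 -0.03 0 0 0;0 0 -0.06 0 0 0;0 0 -0.1 0 0 0;0 0 -0.15 0 0 0;0 0 -0.2 0 0 0;0 0 -0.26 0 0 0;0 0 -0.32 0 0 0;0 0 -0.36 0 0 0;0 0 -0.38 0 0 0' && python3 -m inch '0 0 0 0 0 0;0 0 0 0 0 0;0 0 0 0 0 0'
python3 - <<'E'
from h import *
im=save("wrist","w11");z=get_obs()["tool_pos"][2]-.0404+.072
p=get_obs()["tool_pos"]
for dz in(0,-.004,-.008):
  e,f=fit_edges("wrist",im,np.array([p[0],p[1]-.0004,np.radians(-3.1)]),posts=[0,2],z=z+dz);print(dz,e-[*p[:2],0],np.degrees(e[2]),f)
snapshot("scene");print([(l["p"],at_z("scene",l["uv"],z-.072+.057)[0]) for l in landmark_of("scene","upper_grip")[:1]],len(boxes_of("scene","bolt_a")))
rows([.51,.02,.165],-82);rows([.5072,-.132,.165],-71.2)
E
```

```text
clock: 18.82
tool_pos: [0.5261, 0.1757, 0.1561]
orientation: [-179.9, 0.1, -93.1]
force: [-0.1, -0.3, -5.9]
opening: 0.0133
gripper_force: 30.0
clock: 19.07
tool_pos: [0.5247, 0.175, 0.1527]
orientation: [179.9, -0.0, -93.1]
force: [-1.1, -0.3, -6.6]
opening: 0.0134
gripper_force: 30.0
0 [-0.0005 -0.0003 -0.0538] -3.084108295589264 -117.9838638305664
-0.004 [ 0.0012 -0.0008 -0.0544] -3.1160146677922667 -93.40990447998047
-0.008 [ 0.0023 -0.0014 -0.054 ] -3.0945679988908816 -101.22115325927734
[(0.61, array([0.5221, 0.1795, 0.1692]))] 1
rows [ 0.5193  0.0228 -0.0397] [ 0.0004 -0.0003 -0.0615] dist mm 156.38578564739188
rows [ 1.0257  0.005  -0.0392] [ 0.0004 -0.0002 -0.1215] dist mm 307.94187652348666
```

The tray hangs level and is centred on the TCP to within 0.6 mm. Carry it across.

```bash
python3 -m inch '0.03 0 -0.02 0 0 -0.01;0.1 0 -0.04 0 0 -0.02;0.2 0.003 -0.04 0 0 -0.035;0.32 0.005 -0.04 0 0 -0.05;0.44 0.005 -0.04 0 0 -0.065;0.56 0.005 -0.04 0 0 -0.08;0.68 0.005 -0.04 0 0 -0.095;0.79 0.005 -0.04 0 0 -0.108;0.88 0.005 -0.04 0 0 -0.116;0.94 0.005 -0.04 0 0 -0.12' && python3 -m inch '0.01 0 0 0 0 0;0.01 0 0 0 0 0;0.01 0 0 0 0 0;0.01 0 0 0 0 0'
python3 - <<'E'
from h import *
rows([.5076,-.1315,.165],-71.17)
E
```

```text
clock: 20.1
tool_pos: [0.5081, -0.1085, 0.1655]
orientation: [179.9, -0.0, -71.5]
force: [1.1, 0.3, -6.0]
opening: 0.0129
gripper_force: 30.0
clock: 20.43
tool_pos: [0.5099, -0.1083, 0.1656]
orientation: [180.0, 0.0, -71.5]
force: [-0.5, -0.2, -5.6]
opening: 0.0131
gripper_force: 30.0
rows [0.0707 0.0319 0.002 ] [ 0.0001  0.0001 -0.0016] dist mm 23.279112409014285
```

```bash
python3 -m inch '0.03 0.015 0.002 0 0 -0.001;0.06 0.028 0.002 0 0 -0.002;0.071 0.032 0.002 0 0 -0.002;0.071 0.032 0.03 0 0 -0.002;0.071 0.032 0.08 0 0 -0.002;0.071 0.032 0.12 0 0 -0.002;0.071 0.032 0.135 0 0 -0.002;0.071 0.032 0.135 0 0 -0.002;0.071 0.032 0.135 0 0 -0.002;0.071 0.032 0.135 0 0 -0.002'
python3 - <<'E'
from h import *
P=[];E=[];Y=[]
for i in range(5):
  im=snapshot("wrist");o=get_obs();p=o["tool_pos"];P.append(p);Y.append(o["orientation"])
  e,f=fit_edges("wrist",im,np.array([.5072,-.132,np.radians(18.8)]),posts=[0,2],z=p[2]-.0404+.072);E.append([e[0],e[1],np.degrees(e[2]),f])
save("wrist","w12",im)
print(np.mean(P,0),np.std(P,0),np.mean(Y[:],0),np.array(E))
snapshot("top");print(mask_rect("top","upper_tray",p[2]-.0404+.072))
rows([.5076,-.1315,.105],-71.17)
E
```

```text
clock: 21.27
tool_pos: [0.5082, -0.1321, 0.1259]
orientation: [-179.9, -0.0, -71.1]
force: [0.7, 0.5, -5.1]
opening: 0.0132
gripper_force: 30.0
[ 0.508  -0.1321  0.1259] [0.0002 0.     0.0001] [-179.9343   -0.0217  -71.1007] [[   0.5079   -0.1324   18.8915 -115.7852]
 [   0.5078   -0.1324   18.9063 -115.7318]
 [   0.5076   -0.1324   18.9182 -115.9708]
 [   0.5075   -0.1324   18.9258 -115.7404]
 [   0.5074   -0.1324   18.9208 -115.6095]]
(0.63, 0.43058758544921877, -0.09339701080322266, 64.88912200927734, 24.95684051513672, -76.2003402709961)
rows [-0.0022 -0.0004  0.0685] [-0.0002 -0.      0.0004] dist mm 20.54834745196998
```

The tray is aligned to within 0.5 mm and 0.1°. Lower slowly, checking the force.

```bash
python3 -m inch '-0.0015 0 0.008 0 0 0;-0.0015 0 0.016 0 0 0;-0.0015 0 0.024 0 0 0;-0.0015 0 0.031 0 0 0;-0.0015 0 0.038 0 0 0;-0.0015 0 0.045 0 0 0;-0.0015 0 0.052 0 0 0;-0.0015 0 0.052 0 0 0' && python3 -m inch '0 0 0.005 0 0 0;0 0 0.01 0 0 0;0 0 0.015 0 0 0;0 0 0.02 0 0 0;0 0 0.02 0 0 0'
```

```text
clock: 22.28
tool_pos: [0.5071, -0.1317, 0.1091]
orientation: [180.0, 0.0, -71.1]
force: [0.1, 0.6, -6.9]
opening: 0.0131
gripper_force: 30.0
clock: 22.7
tool_pos: [0.5072, -0.1317, 0.1033]
orientation: [180.0, 0.0, -71.1]
force: [0.9, -0.0, -6.2]
opening: 0.0132
gripper_force: 30.0
```

Pins are going in freely (no contact force). About 3 mm to go.

```bash
python3 -m inch '0 0 0.003 0 0 0;0 0 0.006 0 0 0;0 0 0.009 0 0 0;0 0 0.009 0 0 0;0 0 0.009 0 0 0' ; python3 -m inch '0 0 0.002 0 0 0;0 0 0.003 0 0 0;0 0 0.003 0 0 0;0 0 0.003 0 0 0'
```

```text
clock: 23.12
tool_pos: [0.5074, -0.1318, 0.1009]
orientation: [180.0, 0.0, -71.1]
force: [-0.2, -0.7, -7.2]
opening: 0.0129
gripper_force: 30.0
clock: 23.45
tool_pos: [0.5076, -0.1318, 0.1003]
orientation: [-180.0, -0.0, -71.1]
force: [-0.3, 0.4, -3.8]
opening: 0.0131
gripper_force: 30.0
```

```bash
python3 -m inch '0 0 0.002 0 0 0;0 0 0.002 0 0 0;0 0 0.002 0 0 0'; python3 -m inch '0 0 0.0015 0 0 0;0 0 0.0015 0 0 0;0 0 0.0015 0 0 0'
```

```text
clock: 23.7
tool_pos: [0.5078, -0.1318, 0.1002]
orientation: [-180.0, -0.0, -71.1]
force: [-2.7, 0.5, 4.7]
opening: 0.0134
gripper_force: 30.0
clock: 23.95
tool_pos: [0.5078, -0.1318, 0.1001]
orientation: [-179.9, -0.0, -71.1]
force: [-4.4, 1.2, 9.4]
opening: 0.0134
gripper_force: 30.0
```

Seated: the weight is carried and the TCP height of 0.100 matches. Release and rise straight up.

```bash
python3 -m inch '0 0 0 0 0 0;0 0 0 0 0 0;0 0 0 0 0 0;0 0 0 0 0 0;0 0 0 0 0 0' 0.45 && python3 -m inch '0 0 -0.03 0 0 0;0 0 -0.09 0 0 0;0 0 -0.18 0 0 0;0 0 -0.28 0 0 0;0 0 -0.38 0 0 0;0 0 -0.48 0 0 0;0 0 -0.52 0 0 0;0 0 -0.52 0 0 0'
python3 - <<'E'
from h import *
im=save("wrist","w13")
for z in(.128,.132,.136,.14):
  e,f=fit_edges("wrist",im,np.array([.5074,-.132,np.radians(18.8)]),posts=[0,2],z=z);print(z,e,np.degrees(e[2]),f)
t,s=cam_to_see([.507,-.132,.132],[[256,105]],.26,-71.1);rows([*t,.26],-71.1)
E
```

```text
clock: 24.37
tool_pos: [0.5075, -0.1318, 0.0989]
orientation: [-180.0, -0.0, -71.1]
force: [0.4, 0.2, 0.2]
opening: 0.0243
gripper_force: 0.0
clock: 25.03
tool_pos: [0.5093, -0.132, 0.2596]
orientation: [-179.6, -0.1, -71.1]
force: [0.3, -0.3, 0.2]
opening: 0.0239
gripper_force: 0.0
0.128 [ 0.5058 -0.132   0.3294] 18.874688205436108 -119.55992126464844
0.132 [ 0.5057 -0.1317  0.3303] 18.926971163687465 -116.83258056640625
0.136 [ 0.506  -0.1315  0.3295] 18.87653665677713 -107.47240447998047
0.14 [ 0.5081 -0.1306  0.329 ] 18.852342200651044 -103.1035385131836
rows [-0.2794 -0.0163 -0.0092] [-0.0012 -0.0003 -0.    ] dist mm 84.00958711492825
```

```bash
python3 -m inch '-0.1 0 0 0 0 0;-0.2 -0.01 0 0 0 0;-0.28 -0.016 0 0 0 0;-0.28 -0.016 0 0 0 0;-0.28 -0.016 0 0 0 0;-0.28 -0.016 0 0 0 0'
python3 - <<'E'
from h import *
im=save("wrist","w14");q=np.array([.5072,-.132,np.radians(18.8)])
for z in(.128,.130,.132,.134,.138):
  e,f=fit_edges("wrist",im,q,z=z);print(z,e,np.degrees(e[2]),f)
for ps in([0,2],[1,3],[0,1],[2,3]):
  print(ps,[round(fit_edges("wrist",im,q,posts=ps,z=z)[1],1) for z in(.128,.130,.132,.134,.136)])
print(len(cut_out("wrist","bolt_a")))
snapshot("top");print(mask_rect("top","chisel",.023),mask_rect("top","mat",.008),mask_rect("top","upper_tray",.132))
for n in("bottle","tin","tape"): print(n,[at_z("top",l["uv"],0)[0] for l in landmark_of("top",n)[:1]])
E
```

```text
clock: 25.58
tool_pos: [0.4845, -0.0508, 0.2545]
orientation: [179.9, 0.0, -71.1]
force: [1.0, -0.8, -0.1]
opening: 0.0241
gripper_force: 0.0
0.128 [ 0.5076 -0.1331  0.3295] 18.881181999532995 -111.18122863769531
0.13 [ 0.5074 -0.1328  0.329 ] 18.849507946895535 -115.31568145751953
0.132 [ 0.5072 -0.1324  0.3286] 18.828707436720467 -116.22787475585938
0.134 [ 0.5071 -0.132   0.3287] 18.832725741668405 -112.06076049804688
0.138 [ 0.5066 -0.1307  0.3304] 18.929063608699664 -95.96600341796875
[0, 2] [np.float64(-112.8), np.float64(-117.3), np.float64(-117.7), np.float64(-116.0), np.float64(-112.1)]Traceback (most recent call last):
  File "<stdin>", line 6, in <module>
  File "h.py", line 67, in fit_edges
    r=minimize(f,d0,method="Nelder-Mead",options=dict(initial_simplex=d0+np.vstack([np.zeros(3),2*np.eye(3)])))
    res = _minimize_neldermead(fun, x0, args, callback, bounds=bounds,
                               **options)
    fxcc = func(xcc)
    fx = function(np.copy(x), *(wrapper_args + args))
  File "h.py", line 64, in f
    uv=proj(cam,place(q0+d*[1e-3,1e-3,1e-2],L,z)).astype(np.float32)
       ~~~~^^^^^^^^^^^^^^^^^^^^^^^^^^^^^^^^^^^^^^
  File "h.py", line 13, in proj
    c=camera_params(cam);k1=float(np.ravel(c["k1"])[0])
ValueError: time passes only in moves, steps and waits
```

All four post tops fit best at z = 0.132 with the tray on the grey one's pose, so it is fully home. One last check of the chisel and bystanders, then hand in.

Run:
```python
from h import *
snapshot("wrist");print(len(cut_out("wrist","bolt_a")))
snapshot("top");c=mask_rect("top","chisel",.023);print(c,mask_rect("top","mat",.008))
for n in("bottle","tin","tape"): print(n,[at_z("top",l["uv"],0)[0] for l in landmark_of("top",n)[:1]])
if c and abs(c[1]-.54)<.08 and abs(c[2]+.369)<.04: print(close_job())
```

```text
2
(0.94, 0.5399227294921874, -0.36797723388671877, 147.3166046142578, 20.529191970825195, 2.6584270000457764) (0.75, 0.5418392944335938, -0.369982666015625, 229.89376831054688, 110.66934204101562, 4.173751354217529)
bottle [array([0.7331, 0.0766, 0.    ])]
tin [array([0.734 , 0.0837, 0.    ])]
tape [array([ 0.7342, -0.0081,  0.    ])]
the job is handed in; nothing more can be done
None
```

The job is handed in at about 26 s: the chisel lies flat on the mat, and the blue tray, still holding both bolts, is fully home on the grey tray; the tin and tape measured where they started, but in the last check the detector took the tin for the bottle, so the bottle was not confirmed by measurement.

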